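# Load a sample canister into the labeller

### The job

Without grasping it, roll the sample canister that lies in front of the labeller up the shallow ramp with your fingertips, steadily and never letting it roll back or run off, until it drops into the nest between the two rollers and rests gently against the rear one. Then press the start button on the labeller's control box and draw the hand clear. Do not pinch, lift or tip the canister, and leave everything else on the table where it is.

Things in the scene. Friction and masses are not known exactly. Their poses are not given: they have to be found in the camera images.
- labeller: Fixed white and grey tabletop labeller. Origin on the table, on the lane's centre line, below the front roller's axis. x runs level along the lane, away from the robot, the way the canister is rolled; y left across the lane; z up. From x = 83 mm on: peel plate and housing up to 57 mm high, label rolls up to 160 mm high (from x = 135 mm), and a plate 135 mm high at left (x 60 to 260, y 84 to 94 mm).
- ramp_foot (a point): Middle of the lower edge of the steel infeed ramp, on the table (labeller x = -160 mm, y = 0); axes as the labeller's. The ramp rises straight at 9 degrees to 25 mm high at labeller x = -4 mm, where it meets the front roller flush. Guides along both sides: inner faces at y = +-75 mm, 8 mm thick, 14 mm above the ramp; beside the nest cheeks 46 mm high in the same line (labeller x -14 to 84 mm).
- nest (a point): Where the canister's middle lies when seated: labeller x = 15, y = 0, z = 54 mm; axes as the labeller's. A few mm to either side along y is fine. It rests on two fixed rubber rollers 22 mm in diameter across the lane: front axis x = 0, z = 14 mm; rear axis x = 52, z = 32 mm. Going over the front roller its axis rises to z = 57 mm at x = 0, then it drops in by itself; short of that it rolls back.
- canister: White smooth plastic cylinder lying across the lane, on the table 12 to 45 mm before the ramp's foot. 130 mm long, 60 mm in diameter; grey lid (32 mm long, +y end) and foot ring (14 mm, -y end) are 64 mm, and it rolls on them. 0.18 to 0.36 kg, friction about 0.4, rolls freely. Origin at its middle (32 mm above the table); y = its axis, x and z turn as it rolls. Starts within 0.1 rad of square.
- start (a joint): Travel of the start button in m: 0 = out, 0.005 = fully down. A spring returns it; it takes about 1.5 N to start and 5 N to push fully down. It counts as pressed from 0.0035.
- start_top (a point): Centre of the top face of the start button: steel, round, 26 mm in diameter, in a dark collar 42 mm across, at labeller x = -90, y = -124 mm, 67 mm above the table; pressed straight down. It stands on the grey control box right of the ramp: labeller x -118 to 2 mm, y -162 to -86 mm, 46 mm high. The display beside it cannot be pressed.
- spare_canister: Bystander: a second canister of the same make standing upright, lid up, 64 mm in diameter and 130 mm high; origin at the centre of its foot.
- sanitiser: Bystander: clear bottle with white cap, 60 mm in diameter, 150 mm high; origin at the centre of its foot.
- cup: Bystander: clear specimen cup with white lid, 58 mm in diameter, 68 mm high; origin at the centre of its foot.
- tape: Bystander: roll of clear tape lying flat, 90 mm in diameter, 24 mm high; origin at the centre of its underside.
- tube_rack: Bystander: white rack with blood tubes, 200 mm (its x) by 62 mm, 88 mm high; origin at the centre of its underside.
- scanner: Bystander: hand-held code reader lying flat, about 170 mm long (its x, head to +x), 66 mm wide, 35 mm high; origin under the middle of its handle.

How it is judged:
By the outcome, as a careful person would: the job done as asked, in the order asked, and still so for the second after the job is handed in, with the robot touching nothing.
It also fails if it takes over 48 s, if anything falls off the work surface, if the arm or the gripper's body presses on something with over 40 N, if the wrist force passes 120 N, or if a joint passes its speed limit or range.

### The arm

A 7-joint arm with a two-finger parallel gripper is mounted at the origin on the work surface. World frame = base frame: x ahead of the robot, y to its left, z up, the work surface at z = 0. Lengths are in m, angles in rad, forces in N, time in s.
With the tool pointing down it reaches from about 0.4 to 0.9 m from the base axis. Payload 5.5 kg.
Tool frame: the origin (TCP) lies midway between the tips of the shut fingers; the grasp point (between the pads) lies 19 mm behind it; z points along the fingers, y is the line along which they close (so a half turn about z gives the same grasp; the last joint's range is limited). The gripper opens to 85 mm and grips with 20 to 120 N. Pads are 22 mm wide; open, the fingers measure 114 mm over their backs; the gripper's body (76 mm by 85 mm) begins 54 mm behind the grasp point. The pads swing forward as they close: fully open they stand 13 mm farther back than shut.
Start: joints at [-1.087, 0.501, -0.427, 1.55, 0.221, 1.138, -0.21], TCP at [0.142, 0.634, 0.231] pointing down, gripper open.
Joint ranges: [-2.88, 2.88], [-0.31, 2.03], [-1.54, 1.56], [0.2, 2.42], [-1.41, 4.55], [0.19, 2.02], [-2.57, 2.57]. Speed limits (rad/s): [2.57, 2.57, 3.14, 3.14, 3.14, 3.14, 3.14].

### API

Orientations are given as a 3x3 rotation matrix whose columns are the frame's x, y, z axes.
In Python, from cell import sense, read_camera, camera_info, finish_job gives the robot as it stands.
- The arm moves only by the shell command python3 -m crank 'ROWS' [OPENING]. ROWS is JSON, a list of rows, each a list of 6 numbers: the shift along the tool's x, y, z in cm, then the turn, a rotation vector about the tool's x, y, z in degrees. In form: [[tx, ty, tz, rx, ry, rz], ...]. A call has exactly 10 rows; each row is the pose to reach, as a shift and turn from the pose commanded when the call began, along the tool's axes at that moment; what a row does not reach only later rows make up. A row lasts 1/8 s, in which the tool goes at most 62.5 mm and 10.7 degrees, less where a joint would pass 70% of its speed; a pose out of reach is approached as far as the arm can. A call with a gripper value outside its range is refused whole. OPENING is the opening, from 0 (shut) to 1 (fully open), set as the call begins (- or left out, the last holds). The fingers move at their own pace and stop on an object; the grip force is fixed at half the most. Time passes only in rows, so rows that repeat a pose let the fingers close, or fill a call up. It gives the time, the measured TCP pose, the force, the opening and the grip force at its end, in the units of the state.
- sense(): the state, without advancing time (a new reading comes with each control period).
- read_camera(name): name is "scene" or "top"; returns the picture (480x640x3 uint8, red, green, blue); there is no depth.
- camera_info(name): a dict with "intrinsics" (3x3 intrinsics, pixels), "rvec" (rotation vector, rad) and "tvec" (3), from world to camera coordinates, as OpenCV has them. Camera axes: x right, y down, z forward; pixel columns grow to the right and rows downward; lengths in m; the calibration is good to about 2 mm. A picture is of the moment at which its call begins. camera_info takes no time and is no camera call.
- finish_job(): hands the job in; it is judged then, once.
The state is a dict: "t": time; "joint_pos": joint angles; "joint_velocities": joint speeds; "joint_torque": joint torques, N m; "ee_pos": TCP position; "tcp_rot": TCP orientation; "ft_force": force on the tool from outside, world axes, zero at the start; "wrist_torque": the same for the moment, N m; "gripper_width": finger opening in m; "grip_force": force on a finger pad.
Only numpy, scipy, OpenCV 4.12 (cv2) and the standard library are available. Lean on these libraries where they do the work, as an engineer would, in place of code of your own. Each camera call takes 0.05 s, during which the arm holds its last target. There are 200 camera calls.

## Working session

There is one attempt and no reset: what is moved stays moved. The work goes in short steps, Python scripts to look and compute and a shell command to move; the robot and the scene stay as the last step left them, time stands still between calls to the robot, and variables do not carry over. Pictures are saved under pics/ and viewed, at most 10 in all, crops included, and the job is handed in when it is done.

```bash
mkdir -p pics; python3 - <<'E'
from cell import *
import cv2
for n in("scene","top"):
    im=read_camera(n); cv2.imwrite(f"pics/{n}0.png",im[:,:,::-1]); print(camera_info(n))
s=sense(); print(s["t"],s["ee_pos"],s["tcp_rot"],s["gripper_width"])
E
```

```text
{'intrinsics': array([[462.95066931,   0.        , 318.83351339],
       [  0.        , 462.95066931, 240.32535725],
       [  0.        ,   0.        ,   1.        ]]), 'rvec': array([ 1.91652072,  1.84338762, -0.53634939]), 'tvec': array([-0.08715381, -0.45999081,  1.26035931])}
{'intrinsics': array([[615.16567052,   0.        , 330.98180207],
       [  0.        , 615.16567052, 241.33465018],
       [  0.        ,   0.        ,   1.        ]]), 'rvec': array([ 2.14709986, -2.15356906,  0.16235604]), 'tvec': array([0.06213488, 0.60511564, 1.02466342])}
0.1 [0.14225353 0.6336019  0.23034572] [[-9.75735946e-01  2.18950079e-01 -4.75389375e-04]
 [ 2.18950579e-01  9.75734413e-01 -1.73199300e-03]
 [ 8.46337680e-05 -1.79405461e-03 -9.99998387e-01]] 0.08546080498207416
```

View pics/scene0.png

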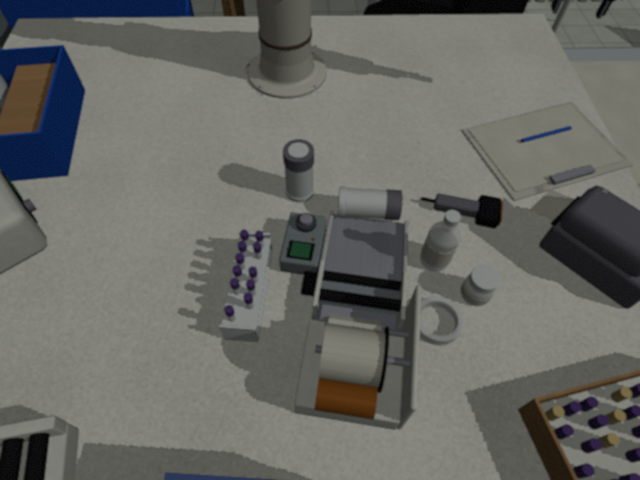

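View pics/top0.png

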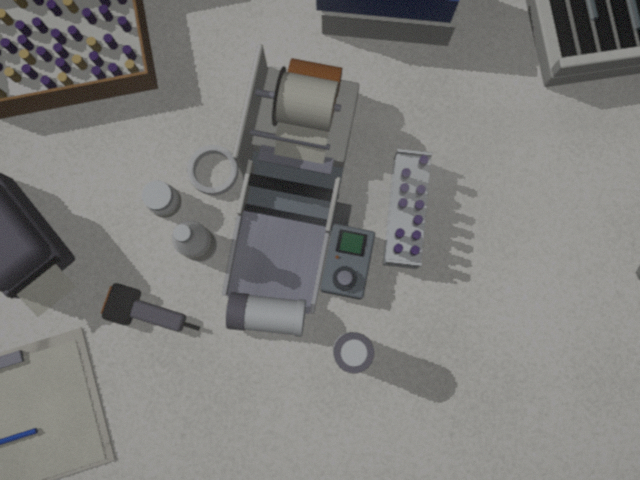

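The scene view shows the canister at (370,203) before the ramp (365,245), the box and button at (306,222). In the top view the canister is at (265,314), the button at (345,278), the spare canister at (353,352), and the scanner tip at (200,328). Next I'll enlarge the work area.

```bash
cat > h.py <<'E'
import numpy as np, cv2
from cell import *
def cam(n):
    c=camera_info(n); return c["intrinsics"],cv2.Rodrigues(c["rvec"])[0],c["tvec"]
def ray(n,u,v,z):
    K,R,t=cam(n); d=R.T@np.linalg.solve(K,[u,v,1.]); o=-R.T@t
    return o+d*(z-o[2])/d[2]
def proj(n,p):
    K,R,t=cam(n); q=K@(R@np.asarray(p)+t); return q[:2]/q[2]
E
python3 - <<'E'
from h import *
im=cv2.imread("pics/top0.png")
c=cv2.resize(im[150:370,180:420],None,fx=3.2,fy=2.7*3.2/2.7*0.84375,interpolation=cv2.INTER_CUBIC)
c=cv2.resize(im[180:367,190:440],None,fx=3.2,fy=3.2,interpolation=cv2.INTER_CUBIC)
cv2.imwrite("pics/crop.png",cv2.convertScaleAbs(c,alpha=1.6))
for n in("scene","top"): print(proj(n,[.142,.634,.231]))
E
```

```text
[572.90632988  18.16127866]
[-101.60445078  569.62512862]
```

View pics/crop.png

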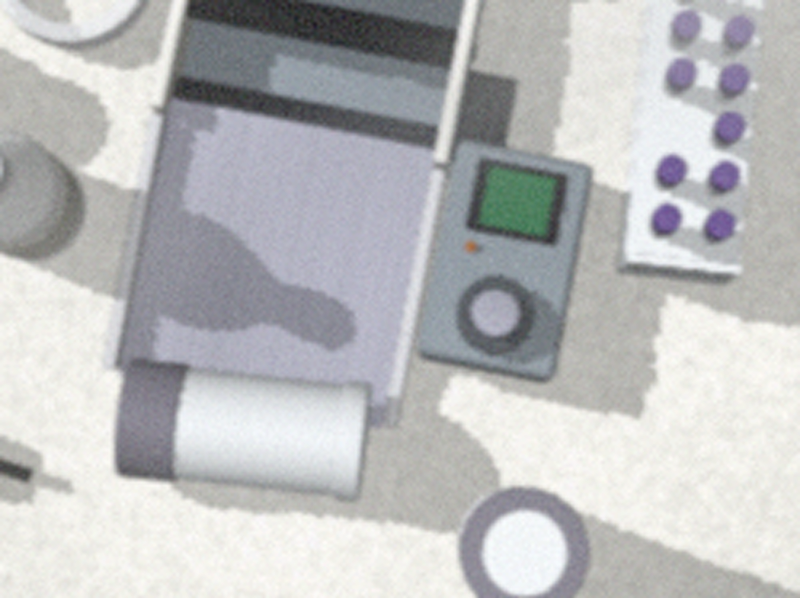

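```bash
cat >> h.py <<'E'
def fit():
    P=[(455,140,.046,2,-86),(592,168,.046,2,-162),(550,380,.046,-118,-162),(420,355,.046,-118,-86),(495,313,.067,-90,-124),(172,100,.025,-4,75),(435,148,.025,-4,-75)]
    W=np.array([ray("top",190+u/3.2,180+v/3.2,z)[:2] for u,v,z,_,_ in P]); L=np.array([p[3:] for p in P])/1e3
    a=L-L.mean(0);b=W-W.mean(0); th=np.arctan2((a[:,0]*b[:,1]-a[:,1]*b[:,0]).sum(),(a*b).sum())
    R=np.array([[np.cos(th),-np.sin(th)],[np.sin(th),np.cos(th)]]); t=W.mean(0)-R@L.mean(0)
    return R,t,th,(L@R.T+t-W)*1e3
E
python3 - <<'E'
from h import *
np.set_printoptions(suppress=True,precision=4)
R,t,th,r=fit(); print(t,th,r.round(1).tolist())
K,Rc,tc=cam("top"); print("cam",-Rc.T@tc)
C=np.array([ray("top",190+u/3.2,180+v/3.2,.032)[:2] for u,v in((130,362),(118,472),(368,385),(357,497))])
Lc=(C-t)@R; print("can lab",Lc*1e3,Lc.mean(0)*1e3, "axis",(Lc[:2].mean(0)-Lc[2:].mean(0))*1e3)
for n,(u,v),z in(("spare",(525,550),.13),("scanner tip",(70,488),.015),("cyl",(20,200),.1)):
    w=ray("top",190+u/3.2,180+v/3.2,z)[:2]; print(n,w,(w-t)@R*1e3)
for n,p in(("button",(-90,-124)),("nest",(15,0)),("foot",(-160,0)),("can",Lc.mean(0)*1e3)): print(n,R@np.array(p)/1e3+t)
# verify via scene: project button & nest right cheek
w=R@[-.09,-.124]+t; print(proj("scene",[*w,.067]))
E
```

```text
[0.6518 0.1418] -0.19627173426749286 [[1.2, -1.1], [1.9, -1.4], [-1.2, -2.0], [0.1, 3.2], [-0.5, 0.1], [0.2, 1.2], [-1.7, -0.0]]
cam [0.4526 0.0683 1.1002]
can lab [[-150.4715   64.4093]
 [-209.292    58.085 ]
 [-137.9249  -64.3862]
 [-197.7341  -70.4193]] [-173.8556   -3.0778] axis [-12.0523 128.6499]
spare [0.4192 0.0257] [-205.5146 -159.2073]
scanner tip [0.4494 0.2682] [-223.1747   84.5432]
cyl [0.5957 0.2817] [-82.2602 126.2751]
button [0.5393 0.0377]
nest [0.6665 0.1389]
foot [0.4949 0.173 ]
can [0.4807 0.1727]
[306.1748 215.9697]
```

```bash
cat >> h.py <<'E'
def togo(lx,ly,z,s=None):
    """cm in tool axes to lab (mm) target, + yaw turn about tool z to align tool y with lab y; labs of the TCP"""
    s=sense(); R,t,th,_=fit(); T=np.array(s["tcp_rot"])
    w=np.r_[R@np.array([lx,ly])/1e3+t,z]; p=np.array(s["ee_pos"])
    tgt=np.array([[-np.cos(th),-np.sin(th),0],[-np.sin(th),np.cos(th),0],[0,0,-1]]).T
    tgt=np.array([[-np.cos(th),-np.sin(th),0],[-np.sin(th),np.cos(th),0],[0,0,-1]])
    rv=cv2.Rodrigues(T.T@tgt)[0].ravel()*57.3
    print("t",round(s["t"],2),"lab",((p[:2]-t)@R*1e3).round(1),"z",p[2].round(4),"go cm",(T.T@(w-p)*100).round(2),"turn",rv.round(2),"F",np.round(s["ft_force"],2),"w",s["gripper_width"])
E
python3 -c "
from h import *
togo(-255,0,.2)"
```

```text
t 0.1 lab [-595.7  383. ] z 0.2303 go cm [-34.99 -37.45   3.1 ] turn [-0.1  -0.01 -1.4 ] F [0.11 0.22 0.79] w 0.08546080498207416
```

```bash
python3 -m crank '[[-2,-2,0,0,0,0],[-6,-6.5,0,0,0,-0.4],[-10.5,-11,0,0,0,-0.8],[-15,-16,0.5,0,0,-1.2],[-20,-21,1,0,0,-1.4],[-25,-27,2,-0.1,0,-1.4],[-29.5,-32,3,-0.1,0,-1.4],[-33,-35.5,3,-0.1,0,-1.4],[-35,-37.5,3,-0.1,0,-1.4],[-35,-37.5,3,-0.1,0,-1.4]]' 1; python3 - <<'E'
from h import *
togo(-255,0,.01)
im=read_camera("top"); cv2.imwrite("pics/t1.png",cv2.convertScaleAbs(cv2.resize(im[180:480,150:450,::-1],None,fx=2,fy=2),alpha=1.6))
E
```

```text
t: 1.35
ee_pos: [0.4033, 0.1875, 0.2009]
tcp_rot: [[-0.979, 0.203, 0.0], [0.203, 0.979, 0.0], [-0.0, 0.0, -1.0]]
ft_force: [-0.7, 0.4, 0.8]
gripper_width: 0.0852
grip_force: 0.0
t 1.35 lab [-252.6   -3.6] z 0.2009 go cm [ 0.25  0.36 19.09] turn [ 0.01  0.01 -0.46] F [-0.73  0.44  0.81] w 0.0852246531657073
```

View pics/t1.png

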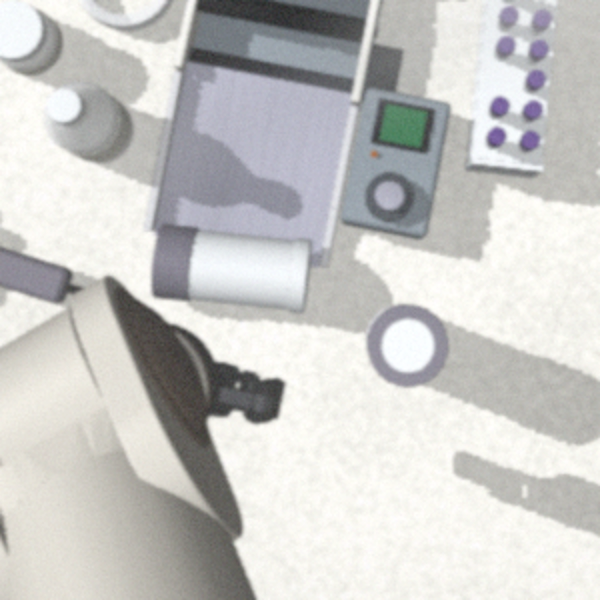

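The canister is unmoved at (232,268) and the gripper is behind it at (250,395). The area under the fingers is free, so I can go down.

```bash
python3 -m crank '[[0.2,0.4,1.5,0,0,-0.4],[0.2,0.4,4.5,0,0,-0.4],[0.2,0.4,8,0,0,-0.4],[0.2,0.4,11.5,0,0,-0.4],[0.2,0.4,14.5,0,0,-0.4],[0.2,0.4,17,0,0,-0.4],[0.2,0.4,18.5,0,0,-0.4],[0.2,0.4,19.1,0,0,-0.4],[0.2,0.4,19.1,0,0,-0.4],[0.2,0.4,19.1,0,0,-0.4]]'; python3 - <<'E'
from h import *
togo(-230,0,.01)
im=read_camera("scene"); cv2.imwrite("pics/s1.png",cv2.convertScaleAbs(cv2.resize(im[90:290,230:530,::-1],None,fx=2.6,fy=2.6),alpha=1.6))
E
```

```text
t: 2.65
ee_pos: [0.4012, 0.1968, 0.011]
tcp_rot: [[-0.982, 0.188, 0.002], [0.188, 0.982, 0.002], [-0.001, 0.003, -1.0]]
ft_force: [0.7, 0.5, 0.3]
gripper_width: 0.0853
grip_force: 0.0
t 2.65 lab [-256.5    5.1] z 0.011 go cm [-2.65 -0.52  0.1 ] turn [0.16 0.07 0.4 ] F [0.67 0.51 0.28] w 0.0853129738739567
```

View pics/s1.png

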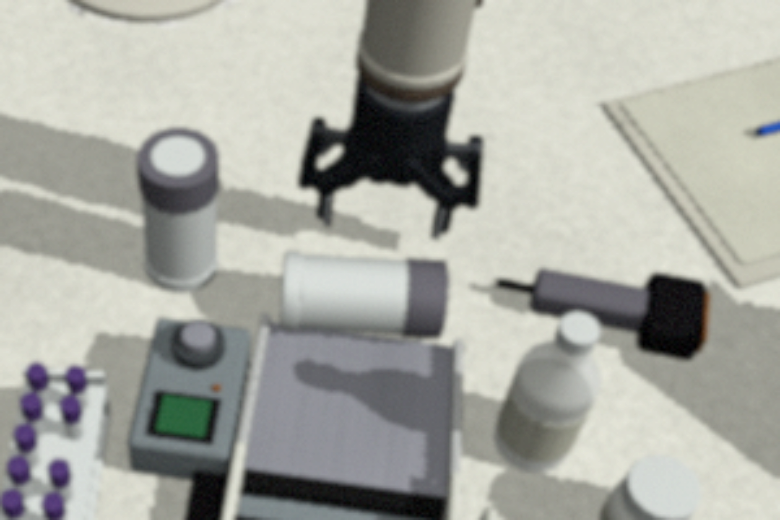

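The fingers are behind the canister, tips at (325,215) and (440,235) in the enlarged scene view. The scanner and spare canister are clear of them. I'll close the gap and push slowly.

```bash
python3 -m crank '[[-0.4,-0.1,0,0,0,0.1],[-1,-0.2,0,0,0,0.3],[-1.6,-0.4,0,0,0,0.4],[-2.1,-0.5,0,0,0,0.4],[-2.4,-0.5,0,0,0,0.4],[-2.7,-0.5,0,0,0,0.4],[-2.9,-0.5,0,0,0,0.4],[-3.1,-0.5,0,0,0,0.4],[-3.3,-0.5,0,0,0,0.4],[-3.5,-0.5,0,0,0,0.4]]'; cat > look.py <<'E'
from h import *
import sys
togo(-43,0,.04)
im=read_camera("top"); h=cv2.cvtColor(im,cv2.COLOR_RGB2HSV)
cv2.imwrite(sys.argv[1],cv2.convertScaleAbs(cv2.resize(im[150:350,190:400,::-1],None,fx=2.8,fy=2.8),alpha=1.6))
E
python3 look.py pics/p1.png
```

```text
t: 3.95
ee_pos: [0.4341, 0.1848, 0.0103]
tcp_rot: [[-0.981, 0.195, 0.0], [0.195, 0.981, 0.002], [0.0, 0.002, -1.0]]
ft_force: [-0.3, 0.5, 1.2]
gripper_width: 0.0854
grip_force: 0.0
t 3.95 lab [-2.219e+02 -2.000e-01] z 0.0103 go cm [-17.89   0.03  -2.97] turn [ 0.1 -0.   0. ] F [-0.25  0.52  1.17] w 0.08542331411012621
```

View pics/p1.png

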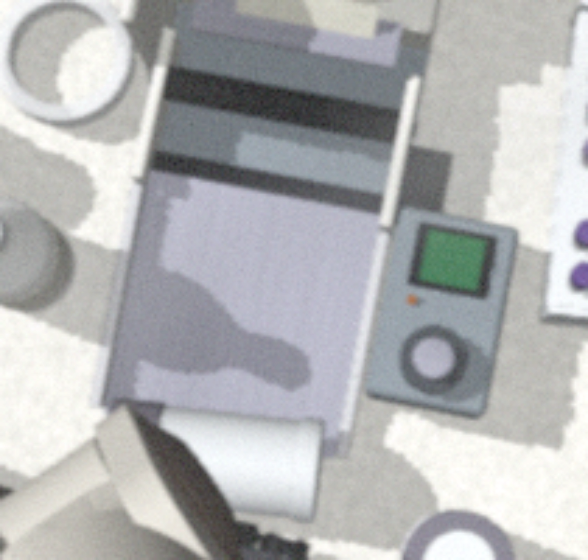

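The right end of the canister is still at its start, around (322,418). Its left end is hidden by the wrist. I'll keep pushing slowly so that it squares up.

```bash
python3 -m crank '[[-0.2,0,0,0,0,0],[-0.4,0,0,0,0,0],[-0.6,0,0,0,0,0],[-0.8,0,0,0,0,0],[-1,0,0,0,0,0],[-1.2,0,0,0,0,0],[-1.4,0,0,0,0,0],[-1.6,0,0,0,0,0],[-1.8,0,-0.03,0,0,0],[-2,0,-0.06,0,0,0]]'; python3 look.py pics/p2.png
```

```text
t: 5.25
ee_pos: [0.4537, 0.1809, 0.0109]
tcp_rot: [[-0.981, 0.195, 0.0], [0.195, 0.981, 0.002], [0.0, 0.002, -1.0]]
ft_force: [-0.5, -0.4, 0.9]
gripper_width: 0.0856
grip_force: 0.8
t 5.25 lab [-201.9   -0.3] z 0.0109 go cm [-15.89   0.03  -2.91] turn [ 0.1  -0.01 -0.  ] F [-0.54 -0.41  0.93] w 0.08563898075530078
```

View pics/p2.png

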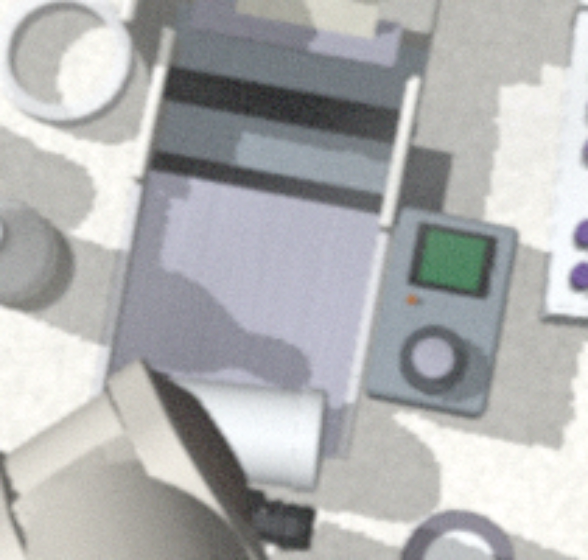

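```bash
python3 - <<'E'
from h import *
R,t,_,_=fit()
for u,v in((326,392),(318,490),(200,378)): print((ray("top",190+u/2.8,150+v/2.8,.033)[:2]-t)@R*1e3)
E
```

```text
[-120.03497909  -63.34167521]
[-179.88521074  -70.37100191]
[-126.52147977   14.90935488]
```

The canister is on the ramp foot but still about 0.08 rad yawed, with its left end behind. Pulling back would let it roll down, so I'll keep it in steady contact at the left and let the guide square it. I'll move the tool slightly left for a longer lever arm.

```bash
python3 -m crank '[[-0.25,0.03,-0.04,0,0,0],[-0.5,0.06,-0.08,0,0,0],[-0.8,0.09,-0.13,0,0,0],[-1.1,0.12,-0.18,0,0,0],[-1.4,0.15,-0.23,0,0,0],[-1.7,0.18,-0.28,0,0,0],[-2,0.21,-0.33,0,0,0],[-2.3,0.24,-0.38,0,0,0],[-2.6,0.27,-0.43,0,0,0],[-2.9,0.3,-0.48,0,0,0]]'; python3 -m crank '[[-0.3,0.03,-0.05,0,0,0],[-0.6,0.06,-0.1,0,0,0],[-0.9,0.09,-0.15,0,0,0],[-1.2,0.12,-0.2,0,0,0],[-1.5,0.15,-0.25,0,0,0],[-1.8,0.18,-0.3,0,0,0],[-2.1,0.21,-0.35,0,0,0],[-2.4,0.24,-0.4,0,0,0],[-2.7,0.27,-0.44,0,0,0],[-3,0.3,-0.48,0,0,0]]'; python3 look.py pics/p3.png
```

```text
t: 6.55
ee_pos: [0.4829, 0.1782, 0.0157]
tcp_rot: [[-0.981, 0.195, 0.0], [0.195, 0.981, 0.002], [-0.0, 0.002, -1.0]]
ft_force: [-2.5, 0.7, 1.2]
gripper_width: 0.0853
grip_force: 0.8
t: 7.8
ee_pos: [0.5128, 0.1753, 0.0205]
tcp_rot: [[-0.981, 0.195, 0.0], [0.195, 0.981, 0.002], [0.0, 0.002, -1.0]]
ft_force: [-1.6, 1.0, 0.7]
gripper_width: 0.0853
grip_force: 0.8
t 7.8 lab [-142.8    5.7] z 0.0205 go cm [-9.98 -0.57 -1.95] turn [ 0.1 -0.  -0. ] F [-1.63  1.    0.69] w 0.08530723381000643
```

View pics/p3.png

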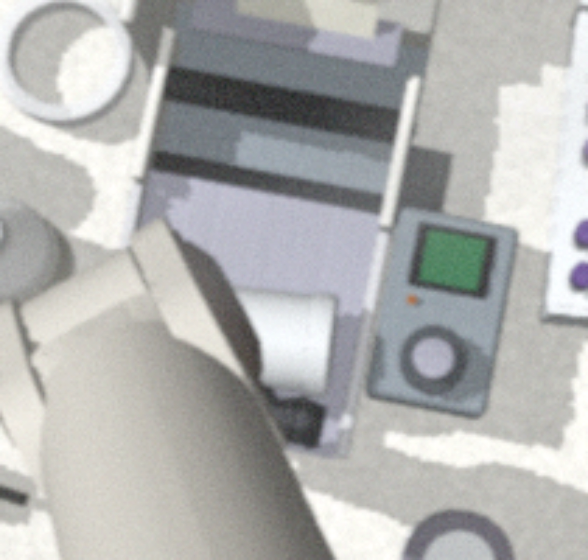

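The canister is rolling evenly: right end at (333,297)–(325,392), still yawed, and clear of both guides. From here I'll track it numerically.

```bash
cat > trk.py <<'E'
from h import *
import sys
def trk(im,z,off=(190,150),sc=2.8):
    a=im.astype(int); g=a.min(2)
    m=((g>195)&(np.ptp(a,axis=2)<22)).astype(np.uint8)
    lane=np.array([[150,172],[382,212],[335,440],[105,405]]); 
    k=np.zeros_like(m); cv2.fillConvexPoly(k,lane,1); m=cv2.morphologyEx(m*k,cv2.MORPH_OPEN,np.ones((7,7)))
    n,l,st,c=cv2.connectedComponentsWithStats(m)
    i=1+st[1:,4].argmax(); cs=cv2.findContours((l==i).astype(np.uint8),0,1)[0][0]
    R,t,_,_=fit()
    P=np.array([(ray("top",off[0]+u/sc,off[1]+v/sc,z)[:2]-t)@R*1e3 for u,v in cs[:,0]])
    print("area",st[i,4],"x",P[:,0].min().round(1),P[:,0].max().round(1),"right end y",P[:,1].min().round(1))
    # front edge slope
    b=[(y,P[np.abs(P[:,1]-y)<2,0].max()) for y in range(-60,0,4) if (np.abs(P[:,1]-y)<2).any()]
    print("front edge",np.round(b,0).tolist())
if __name__=="__main__": trk(cv2.imread(sys.argv[1]),float(sys.argv[2]))
E
python3 trk.py pics/p2.png .033; python3 trk.py pics/p3.png .043
```

```text
area 3882 x -151.2 -125.1 right end y -63.2
front edge [[-60.0, -126.0], [-56.0, -125.0], [-52.0, -125.0], [-48.0, -126.0], [-44.0, -128.0], [-40.0, -128.0], [-36.0, -129.0], [-32.0, -129.0], [-28.0, -129.0], [-24.0, -130.0], [-20.0, -130.0], [-16.0, -130.0], [-12.0, -131.0], [-8.0, -131.0], [-4.0, -132.0]]
area 5435 x -115.4 -66.1 right end y -59.9
front edge [[-60.0, -80.0], [-56.0, -66.0], [-52.0, -66.0], [-48.0, -66.0], [-44.0, -67.0], [-40.0, -69.0], [-36.0, -69.0], [-32.0, -69.0], [-28.0, -69.0], [-24.0, -70.0], [-20.0, -70.0], [-16.0, -71.0], [-12.0, -71.0], [-8.0, -71.0], [-4.0, -72.0]]
```

```bash
python3 -m crank '[[-0.25,0,-0.04,0,0,0],[-0.5,0,-0.08,0,0,0],[-0.8,0,-0.13,0,0,0],[-1.1,0,-0.18,0,0,0],[-1.4,0,-0.23,0,0,0],[-1.7,0,-0.28,0,0,0],[-2,0,-0.33,0,0,0],[-2.3,0,-0.38,0,0,0],[-2.6,0,-0.43,0,0,0],[-2.9,0,-0.48,0,0,0]]'; python3 -m crank '[[-0.3,0,-0.05,0,0,0],[-0.6,0,-0.1,0,0,0],[-0.9,0,-0.15,0,0,0],[-1.2,0,-0.2,0,0,0],[-1.5,0,-0.25,0,0,0],[-1.8,0,-0.3,0,0,0],[-2.1,0,-0.35,0,0,0],[-2.4,0,-0.4,0,0,0],[-2.7,0,-0.44,0,0,0],[-3,0,-0.48,0,0,0]]'; python3 look.py pics/p4.png; python3 trk.py pics/p4.png .053
```

```text
t: 9.1
ee_pos: [0.5413, 0.1696, 0.0253]
tcp_rot: [[-0.981, 0.195, 0.0], [0.195, 0.981, 0.002], [0.0, 0.002, -1.0]]
ft_force: [-1.4, 0.0, 1.4]
gripper_width: 0.0854
grip_force: 0.8
t: 10.35
ee_pos: [0.5707, 0.1638, 0.0301]
tcp_rot: [[-0.981, 0.195, 0.0], [0.195, 0.981, 0.002], [0.0, 0.002, -1.0]]
ft_force: [-2.3, 0.6, 1.1]
gripper_width: 0.0856
grip_force: 1.0
t 10.35 lab [-83.8   5.7] z 0.0301 go cm [-4.08 -0.57 -0.99] turn [ 0.1 -0.  -0. ] F [-2.3   0.58  1.14] w 0.08563621862325262
area 9057 x -154.6 -48.0 right end y 3.3
front edge []
```

```bash
sed -i 's/lane=np.array.*/lane=np.array([[275,192],[384,212],[350,400],[250,380]])/; s/g>195/g>190/' trk.py; python3 trk.py pics/p3.png .043; python3 trk.py pics/p4.png .053; python3 - <<'E'
import cv2
a=cv2.imread("pics/p4.png")
for v in range(190,330,12): print(v,[tuple(map(int,a[v,u])) for u in(290,310,330,350)])
E
```

```text
area 5319 x -116.6 -65.4 right end y -60.3
front edge [[-60.0, -80.0], [-56.0, -66.0], [-52.0, -65.0], [-48.0, -66.0], [-44.0, -66.0], [-40.0, -68.0], [-36.0, -68.0], [-32.0, -69.0], [-28.0, -69.0], [-24.0, -69.0], [-20.0, -69.0], [-16.0, -70.0], [-12.0, -71.0]]
area 3682 x -55.1 -6.2 right end y -55.5
front edge [[-56.0, -27.0], [-52.0, -7.0], [-48.0, -7.0], [-44.0, -6.0], [-40.0, -7.0], [-36.0, -9.0], [-32.0, -9.0], [-28.0, -10.0], [-24.0, -10.0], [-20.0, -10.0]]
190 [(91, 94, 91), (88, 90, 88), (94, 94, 94), (110, 107, 107)]
202 [(197, 194, 192), (192, 189, 187), (197, 194, 190), (106, 106, 106)]
214 [(197, 194, 192), (222, 219, 216), (221, 221, 216), (179, 168, 170)]
226 [(202, 198, 195), (234, 232, 229), (234, 230, 227), (154, 146, 146)]
238 [(211, 208, 205), (242, 242, 237), (242, 238, 235), (152, 142, 141)]
250 [(232, 229, 224), (240, 238, 235), (238, 237, 234), (157, 146, 144)]
262 [(181, 182, 181), (227, 226, 221), (234, 230, 226), (158, 146, 144)]
274 [(114, 118, 120), (206, 203, 200), (216, 214, 211), (155, 146, 146)]
286 [(109, 114, 114), (170, 166, 163), (187, 184, 181), (158, 146, 147)]
298 [(114, 117, 118), (86, 86, 85), (72, 69, 67), (157, 147, 144)]
310 [(114, 117, 118), (96, 96, 96), (77, 70, 70), (154, 142, 142)]
322 [(112, 120, 118), (102, 106, 107), (74, 70, 72), (157, 146, 146)]
```

```bash
python3 -m crank '[[-0.25,0,-0.04,0,0,0],[-0.5,0,-0.08,0,0,0],[-0.75,0,-0.12,0,0,0],[-1,0,-0.16,0,0,0],[-1.25,0,-0.2,0,0,0],[-1.5,0,-0.24,0,0,0],[-1.75,0,-0.28,0,0,0],[-2,0,-0.32,0,0,0],[-2.2,0,-0.35,0,0,0],[-2.4,0,-0.38,0,0,0]]'; python3 -m crank '[[-0.2,0,-0.03,0,0,0],[-0.4,0,-0.06,0,0,0],[-0.6,0,-0.09,0,0,0],[-0.8,0,-0.12,0,0,0],[-0.95,0,-0.14,0,0,0],[-1.1,0,-0.16,0,0,0],[-1.25,0,-0.18,0,0,0],[-1.4,0,-0.2,0,0,0],[-1.55,0,-0.2,0,0,0],[-1.7,0,-0.2,0,0,0]]'; python3 look.py pics/p5.png; sed -i 's/lane=np.array.*/lane=np.array([[285,95],[395,112],[360,350],[240,330]])/' trk.py; python3 trk.py pics/p5.png .056
```

```text
t: 11.65
ee_pos: [0.5942, 0.159, 0.0339]
tcp_rot: [[-0.981, 0.195, 0.0], [0.195, 0.981, 0.002], [0.0, 0.002, -1.0]]
ft_force: [-1.5, 1.9, 1.6]
gripper_width: 0.0857
grip_force: 1.0
t: 12.9
ee_pos: [0.611, 0.1556, 0.0359]
tcp_rot: [[-0.981, 0.195, 0.001], [0.195, 0.981, 0.002], [-0.0, 0.002, -1.0]]
ft_force: [-1.7, -0.0, 1.1]
gripper_width: 0.0853
grip_force: 0.5
t 12.9 lab [-42.7   5.6] z 0.0359 go cm [ 0.03 -0.56 -0.41] turn [ 0.1   0.02 -0.01] F [-1.74 -0.01  1.06] w 0.08533996202741234
area 2231 x -13.8 29.7 right end y -53.7
front edge [[-52.0, 28.0], [-48.0, 29.0], [-44.0, 30.0], [-40.0, 29.0], [-36.0, 28.0], [-32.0, 27.0], [-28.0, 27.0], [-24.0, 26.0]]
```

View pics/p5.png

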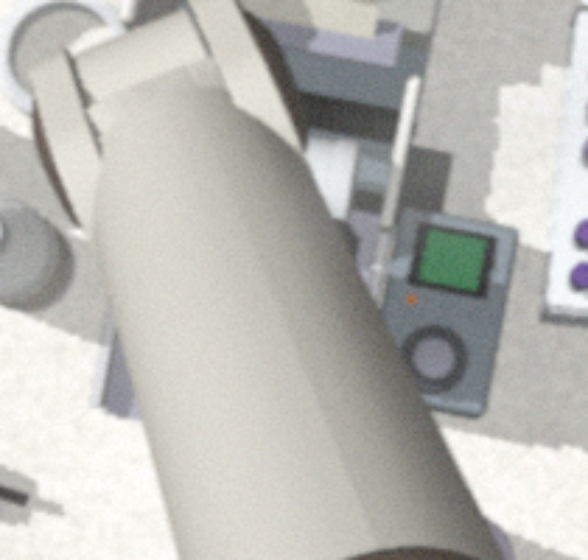

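The canister's right end, (350,140)–(345,215), is now over the front roller and the middle is almost at the crest. I'll ease it on.

```bash
python3 -m crank '[[-0.12,0,0,0,0,0],[-0.24,0,0,0,0,0],[-0.36,0,0,0,0,0],[-0.48,0,0,0,0,0],[-0.6,0,0,0,0,0],[-0.72,0,0,0,0,0],[-0.84,0,0,0,0,0],[-0.9,0,0,0,0,0],[-0.9,0,0,0,0,0],[-0.9,0,0,0,0,0]]'; python3 look.py pics/p6.png;python3 trk.py pics/p6.png .055
```

```text
t: 14.2
ee_pos: [0.6196, 0.1539, 0.0359]
tcp_rot: [[-0.981, 0.195, 0.0], [0.195, 0.981, 0.002], [-0.0, 0.002, -1.0]]
ft_force: [-0.9, 0.4, 0.5]
gripper_width: 0.0852
grip_force: 0.0
t 14.2 lab [-33.9   5.7] z 0.0359 go cm [ 0.91 -0.56 -0.41] turn [ 0.1   0.01 -0.01] F [-0.91  0.41  0.46] w 0.08522680787819727
area 1977 x -3.2 38.9 right end y -53.6
front edge [[-52.0, 37.0], [-48.0, 38.0], [-44.0, 39.0], [-40.0, 38.0], [-36.0, 37.0], [-32.0, 37.0], [-28.0, 36.0], [-24.0, 36.0]]
```

```bash
python3 -m crank '[[-0.1,0,0,0,0,0],[-0.2,0,0,0,0,0],[-0.3,0,0,0,0,0],[-0.4,0,0,0,0,0],[-0.5,0,0,0,0,0],[-0.55,0,0,0,0,0],[-0.6,0,0,0,0,0],[-0.6,0,0,0,0,0],[-0.6,0,0,0,0,0],[-0.6,0,0,0,0,0]]'; python3 look.py pics/p7.png;python3 trk.py pics/p7.png .054
```

```text
t: 15.5
ee_pos: [0.6254, 0.1529, 0.0359]
tcp_rot: [[-0.981, 0.195, 0.0], [0.195, 0.981, 0.002], [0.0, 0.002, -1.0]]
ft_force: [-0.0, 0.1, 0.5]
gripper_width: 0.0849
grip_force: 0.0
t 15.5 lab [-28.    5.7] z 0.0359 go cm [ 1.5  -0.57 -0.41] turn [ 0.1 -0.  -0. ] F [-0.04  0.14  0.5 ] w 0.0848896932856854
area 1757 x 5.3 44.6 right end y -53.9
front edge [[-52.0, 43.0], [-48.0, 45.0], [-44.0, 44.0], [-40.0, 44.0], [-36.0, 43.0], [-32.0, 43.0], [-28.0, 42.0]]
```

```bash
python3 -m crank '[[-0.05,0,0,0,0,0],[-0.1,0,0,0,0,0],[-0.15,0,0,0,0,0],[-0.2,0,0,0,0,0],[-0.2,0,0,0,0,0],[-0.2,0,0,0,0,0],[-0.2,0,0,0,0,0],[-0.2,0,0,0,0,0],[-0.2,0,0,0,0,0],[-0.2,0,0,0,0,0]]'; python3 look.py pics/p8.png;python3 trk.py pics/p8.png .054; python3 - <<'E'
from h import *
im=read_camera("scene"); cv2.imwrite("pics/s2.png",cv2.convertScaleAbs(cv2.resize(im[190:310,280:450,::-1],None,fx=4.4,fy=4.4,interpolation=cv2.INTER_CUBIC),alpha=1.6))
R,t,_,_=fit()
for y in(-65,-51,0,33,65):
    w=R@[.015,y/1e3]+t; print(y,(proj("scene",[*w,.086 ])-[280,190])*4.4)
E
```

```text
t: 16.8
ee_pos: [0.6274, 0.1524, 0.0359]
tcp_rot: [[-0.981, 0.195, 0.0], [0.195, 0.981, 0.002], [-0.0, 0.002, -1.0]]
ft_force: [-1.0, 0.2, -0.4]
gripper_width: 0.0852
grip_force: 0.1
t 16.8 lab [-26.    5.6] z 0.0359 go cm [ 1.7  -0.56 -0.41] turn [ 0.1   0.   -0.01] F [-0.96  0.22 -0.37] w 0.08519067423666095
area 1500 x 8.5 45.0 right end y -53.5
front edge [[-52.0, 43.0], [-48.0, 44.0], [-44.0, 45.0], [-40.0, 44.0], [-36.0, 43.0], [-32.0, 43.0], [-28.0, 42.0]]
-65 [214.37890332 310.02255434]
-51 [248.33551258 314.7784821 ]
0 [372.72030167 332.19968769]
33 [453.78277491 343.5532143 ]
65 [532.82698262 354.62406471]
```

View pics/s2.png

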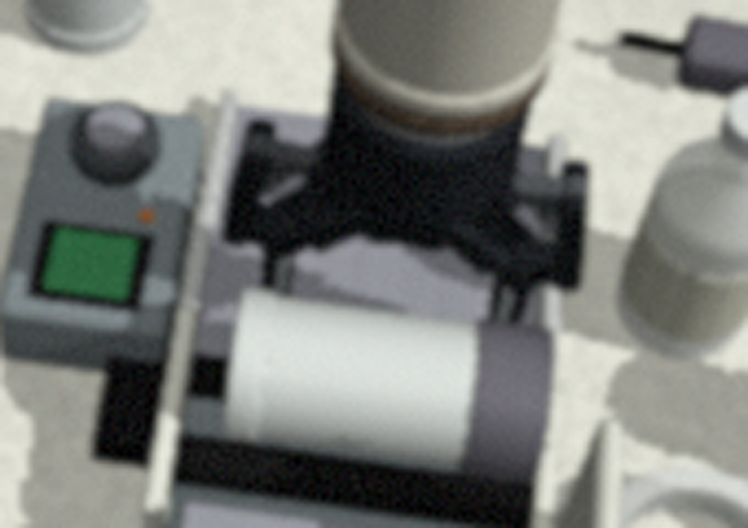

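The last 2 mm of push did not move the canister. It lies square between the rollers, with its ends near (238,370) and (552,400). That is about 9 mm left of centre, against the left guide. I'll back off, then push its lid end gently to centre it with shut fingertips.

```bash
python3 -m crank '[[0.2,0,0,0,0,0],[0.6,0,0,0,0,0],[1.2,0,0,0,0,0],[1.9,0,0,0,0,0],[2.2,0,-1,0,0,0],[2.2,0,-4,0,0,0],[2.2,0,-8,0,0,0],[2.2,0,-11.5,0,0,0],[2.2,0,-13,0,0,0],[2.2,0,-13,0,0,0]]'; python3 -m crank '[[0,0.2,0,0,0,0],[-0.3,1.5,0,0,0,0],[-1,3,0,0,0,0],[-2,4.5,0,0,0,0],[-3,6,0,0,0,0],[-4,7.5,0,0,0,0],[-5,9,0,0,0,0],[-5.6,9.8,0,0,0,0],[-5.6,10,0,0,0,0],[-5.6,10,0,0,0,0]]' 0
python3 look.py pics/p9.png; python3 - <<'E'
from h import *
togo(8,100,.058)
R,t,_,_=fit()
for n,(u,v),z in(("cup",(162,195),.068),("tape",(215,172),.024),("san",(180,232),.15)): print(n,(ray("top",u,v,z)[:2]-t)@R*1e3)
im=read_camera("scene").astype(int)
# lid left/right extents along the canister axis row line at y mid, print profile
w0=R@[.015,-.1]+t; w1=R@[.015,.1]+t
a,b=proj("scene",[*w0,.086]),proj("scene",[*w1,.086])
for y in range(-90,96,3):
    w=R@[.03,y/1e3]+t; u,v=proj("scene",[*w,.082]).round().astype(int); print(y,im[v,u].sum(),end=" ")
E
```

```text
t: 18.15
ee_pos: [0.6065, 0.1567, 0.1671]
tcp_rot: [[-0.981, 0.195, 0.003], [0.195, 0.981, 0.002], [-0.002, 0.003, -1.0]]
ft_force: [-0.7, -0.7, -0.2]
gripper_width: 0.085
grip_force: 0.0
t: 19.4
ee_pos: [0.6799, 0.2436, 0.1657]
tcp_rot: [[-0.981, 0.195, -0.0], [0.195, 0.981, 0.001], [0.001, 0.001, -1.0]]
ft_force: [-0.7, 0.6, 0.8]
gripper_width: -0.0
grip_force: 0.0
t 19.4 lab [  7.7 105.4] z 0.1657 go cm [  5.06 -10.55  12.56] turn [ 0.07 -0.04  0.01] F [-0.68  0.57  0.78] w -4.000339291174437e-05
t 19.45 lab [  7.8 105. ] z 0.1659 go cm [-0.03 -0.51 10.79] turn [ 0.07 -0.03 -0.02] F [-0.12 -0.45  0.01] w -0.00017443862811456458
cup [-10.30484771 209.5081616 ]
tape [ 56.35891609 139.73175626]
san [-75.91974977 142.95766015]
-90 122 -87 118 -84 97 -81 239 -78 292 -75 274 -72 185 -69 194 -66 187 -63 195 -60 196 -57 251 -54 405 -51 418 -48 424 -45 424 -42 415 -39 419 -36 419 -33 419 -30 417 -27 416 -24 418 -21 417 -18 421 -15 417 -12 419 -9 417 -6 421 -3 418 0 422 3 420 6 419 9 419 12 417 15 418 18 417 21 417 24 418 27 420 30 416 33 420 36 416 39 401 42 330 45 210 48 220 51 213 54 217 57 218 60 219 63 215 66 218 69 221 72 256 75 391 78 408 81 411 84 420 87 416 90 412 93 396
```

The canister is seated square and 9 mm left of centre: the lid edge measures y = 42 instead of 33. Next comes the nudge.

```bash
python3 -m crank '[[0,0,1.5,0,0,0],[0,0,5,0,0,0],[0,0,8.5,0,0,0],[0,0,10.3,0,0,0],[0,0,10.7,0,0,0],[0,-0.4,10.7,0,0,0],[0,-0.8,10.7,0,0,0],[0,-1.2,10.7,0,0,0],[0,-1.5,10.7,0,0,0],[0,-1.7,10.7,0,0,0]]'; python3 -m crank '[[0,-0.15,0,0,0,0],[0,-0.3,0,0,0,0],[0,-0.4,0,0,0,0],[0,-0.5,0,0,0,0],[0,-0.6,0,0,0,0],[0,-0.7,0,0,0,0],[0,-0.7,0,0,0,0],[0,-0.7,0,0,0,0],[0,-0.7,0,0,0,0],[0,-0.7,0,0,0,0]]'; cat > ck.py <<'E'
from h import *
togo(8,81,.058)
R,t,_,_=fit(); im=read_camera("scene").astype(int)
for x,z in((.03,.082),(.015,.086),(0,.082)):
    I=[]
    for y in range(-90,96):
        w=R@[x,y/1e3]+t; u,v=proj("scene",[*w,z]); I.append(cv2.getRectSubPix(im.sum(2).astype(np.float32),(1,1),(u,v))[0,0])
    g=np.diff(I); g=I and np.array(I)[3:]-np.array(I)[:-3]
    print(x,"rise",-89+g[10:60].argmax()+10.5,"fall(33)",-89+g[100:150].argmin()+100.5,np.array(I)[::6].round().astype(int))
E
python3 ck.py
```

```text
t: 20.75
ee_pos: [0.6771, 0.2268, 0.0594]
tcp_rot: [[-0.981, 0.195, 0.001], [0.195, 0.981, 0.002], [-0.0, 0.002, -1.0]]
ft_force: [-0.1, 0.2, 0.3]
gripper_width: -0.0001
grip_force: 0.0
t: 22.0
ee_pos: [0.6756, 0.2201, 0.059]
tcp_rot: [[-0.981, 0.195, 0.0], [0.195, 0.981, 0.001], [0.0, 0.001, -1.0]]
ft_force: [-0.0, 1.0, -0.5]
gripper_width: 0.0001
grip_force: 0.4
t 22.0 lab [ 8.1 81.4] z 0.059 go cm [ 0.01 -0.04  0.1 ] turn [ 0.08 -0.   -0.01] F [-0.03  1.01 -0.55] w 0.0001152710445848888
0.03 rise -62.5 fall(33) 36.5 [125 102 297 198 187 380 422 423 422 418 421 420 420 418 421 422 420 420
 421 420 422 323 219 218 222 220 221 278 190 253 415]
0.015 rise -61.5 fall(33) 36.5 [175 126 263 200 196 273 288 272 287 284 293 351 349 361 330 314 294 289
 287 289 290 216 149 144 137 139 119  28 120 112  86]
0 rise -78.5 fall(33) 35.5 [172 129 250 223 248 254 249 249 264 270 266 270 269 264 266 264 269 265
 265 267 268 208 140  64  31  31  29  34  18  41  22]
```

```bash
python3 -m crank '[[0,-0.08,0,0,0,0],[0,-0.15,0,0,0,0],[0,-0.22,0,0,0,0],[0,-0.3,0,0,0,0],[0,-0.3,0,0,0,0],[0,-0.3,0,0,0,0],[0,-0.1,0,0,0,0],[0,0.4,0,0,0,0],[0,1,0,0,0,0],[0,1.5,0,0,0,0]]'; python3 ck.py; python3 -c "
from h import *
togo(-90,-124,.1)"
```

```text
t: 23.3
ee_pos: [0.6785, 0.2358, 0.059]
tcp_rot: [[-0.981, 0.195, 0.0], [0.195, 0.981, 0.002], [0.0, 0.002, -1.0]]
ft_force: [0.1, -0.6, 0.0]
gripper_width: -0.0001
grip_force: 0.0
t 23.3 lab [ 7.9 97.4] z 0.059 go cm [-0.01 -1.64  0.1 ] turn [ 0.11 -0.01  0.02] F [ 0.09 -0.6   0.02] w -6.857752667166993e-05
0.03 rise -65.5 fall(33) 32.5 [128  97 298 200 239 419 425 419 420 422 421 424 422 423 421 422 421 422
 421 423 411 221 216 220 223 220 194 292 387 418 239]
0.015 rise -64.5 fall(33) 32.5 [175 130 263 201 219 289 279 285 287 286 285 288 283 308 339 359 339 354
 303 310 292 156 149 148 144 144 183 378 419 146  55]
0 rise -78.5 fall(33) 32.5 [173 128 252 213 213 236 246 260 266 269 267 272 270 265 269 268 271 266
 273 265 264 172 170 160 135 106  53  11  28  18  27]
t 23.35 lab [ 7.6 98.4] z 0.0591 go cm [  9.79 -22.22  -4.15] turn [ 0.15 -0.01  0.07] F [-0.21  0.8  -0.22] w -0.0003384067897856066
```

The canister is centred, with the lid edge at y = 32.5. On to the button.

```bash
python3 -m crank '[[0,0.2,-2,0,0,0],[0,0.2,-6,0,0,0],[0,0,-9.5,0,0,0],[1,-2.5,-11,0,0,0],[3,-6.5,-11,0,0,0],[5,-11,-11,0,0,0],[7,-15.5,-11,0,0,0],[8.8,-19.5,-11,0,0,0],[9.7,-21.8,-9.5,0,0,0],[9.8,-22.2,-7,0,0,0]]'; python3 -m crank '[[0,0,0,0,0,0],[0,0,0.5,0,0,0],[0,0,1,0,0,0],[0,0,2,0,0,0],[0,0,3,0,0,0],[0,0,3,0,0,0],[0,0,3,0,0,0],[0,0,3,0,0,0],[0,0,3,0,0,0],[0,0,3,0,0,0]]'; python3 -c "
from h import *
togo(-90,-124,.0625)"
```

```text
t: 24.6
ee_pos: [0.5399, 0.0337, 0.131]
tcp_rot: [[-0.98, 0.199, 0.005], [0.199, 0.98, 0.001], [-0.004, 0.002, -1.0]]
ft_force: [0.6, 0.4, 0.2]
gripper_width: 0.0002
grip_force: 0.0
t: 25.85
ee_pos: [0.5392, 0.0363, 0.0989]
tcp_rot: [[-0.981, 0.195, 0.001], [0.195, 0.981, 0.002], [-0.0, 0.002, -1.0]]
ft_force: [0.4, -0.4, -0.4]
gripper_width: -0.0002
grip_force: 0.0
t 25.85 lab [ -89.9 -125.4] z 0.0989 go cm [0.02 0.13 3.64] turn [ 0.11  0.02 -0.01] F [ 0.41 -0.36 -0.37] w -0.00019803420011547558
```

```bash
python3 -m crank '[[0,0.1,1,0,0,0],[0,0.1,2,0,0,0],[0,0.1,2.7,0,0,0],[0,0.1,3,0,0,0],[0,0.1,3.2,0,0,0],[0,0.1,3.4,0,0,0],[0,0.1,3.6,0,0,0],[0,0.1,3.65,0,0,0],[0,0.1,3.65,0,0,0],[0,0.1,3.65,0,0,0]]'
```

```text
t: 27.1
ee_pos: [0.539, 0.0374, 0.0622]
tcp_rot: [[-0.981, 0.195, -0.0], [0.195, 0.981, 0.002], [0.0, 0.002, -1.0]]
ft_force: [-3.5, -1.2, 4.5]
gripper_width: 0.0001
grip_force: 2.4
```

```bash
python3 -m crank '[[0,0,0.04,0,0,0],[0,0,0.07,0,0,0],[0,0,0.07,0,0,0],[0,0,0.07,0,0,0],[0,0,0.07,0,0,0],[0,0,0.07,0,0,0],[0,0,0.07,0,0,0],[0,0,0.07,0,0,0],[0,0,0.07,0,0,0],[0,0,0.07,0,0,0]]';python3 -m crank '[[0,0,-0.3,0,0,0],[0,0,-0.8,0,0,0],[0,0,-2,0,0,0],[0,0,-5,0,0,0],[0,0,-8,0,0,0],[0,0,-11,0,0,0],[0,0,-13,0,0,0],[0,0,-14,0,0,0],[0,0,-14,0,0,0],[0,0,-14,0,0,0]]'; python3 ck.py
```

```text
t: 28.35
ee_pos: [0.539, 0.0374, 0.062]
tcp_rot: [[-0.981, 0.195, -0.0], [0.195, 0.981, 0.002], [0.0, 0.002, -1.0]]
ft_force: [-5.8, -1.3, 10.4]
gripper_width: -0.0004
grip_force: 5.1
t: 29.6
ee_pos: [0.5387, 0.037, 0.2006]
tcp_rot: [[-0.981, 0.195, -0.001], [0.195, 0.981, 0.002], [0.001, 0.001, -1.0]]
ft_force: [0.5, 0.1, -0.3]
gripper_width: 0.0
grip_force: 0.0
t 29.6 lab [ -90.5 -124.8] z 0.2006 go cm [-9.87 20.56 14.28] turn [ 0.08 -0.07 -0.01] F [ 0.53  0.05 -0.32] w 4.0420901138113215e-05
0.03 rise -65.5 fall(33) 32.5 [120  97 282 188 230 403 407 406 403 401 405 403 403 406 403 405 405 404
 403 403 395 208 206 207 209 212 177 364 393 403 395]
0.015 rise -64.5 fall(33) 32.5 [164 123 257 250 284 384 384 380 381 382 380 381 382 381 379 380 385 381
 382 381 357 197 193 193 196 195 182 363 400 396 395]
0 rise -78.5 fall(33) 32.5 [241 208 311 308 270 285 288 274 272 274 273 274 274 272 276 274 279 274
 278 273 261 182 180 173 152 155 178 349 360 331 304]
```

The button went fully down (stop reached at z = 62.0 mm, 10 N), the canister is still seated and centred, and the hand is clear.

```bash
python3 -c "
from cell import finish_job; print(finish_job())"
```

```text
the job is handed in; nothing more can be done
None
```

The canister was rolled up the ramp into the nest, then slid about 9 mm sideways to centre it because it had drifted against the left guide. The start button was pressed fully down, the hand drawn clear, and the job handed in at about 30 s; no verdict came back.

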